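Dry a rinsed cup on the fold-up peg, label to the reader

TASK

Slide the steel cup lying on the rails fully home over the folded-down peg, then swing the lever over until the peg stands upright against its stop with the cup upside down on it. Then turn the cup on the peg so that the middle of its label faces the code reader squarely and let go. Leave the vial, the three bottles and the other cup standing where they are.

Things in the scene. Friction and masses are not known exactly. Their poses are not given: they have to be found in the camera images.
- stand: White drying stand fixed to the counter. Origin on the counter directly under the hinge; +x runs along its two steel loading rails (x = 40 to 255, tops 27 high, centres 40 apart), y is the hinge line, z up. Base plate 300 x 100 x 10 from x = -35 to 265; two hinge cheeks 62 high at y = +-44.
- peg (a joint): Hinge of the fold-up peg, 50 above the counter. 0 = folded down, the peg level and pointing along the stand's +x; 1.571 = upright against its stop. Starts at 0 to 0.08. Stiff (about 0.3 N m): it stays where it is left. Raised by the lever: push its crossbar towards the stand's -x and then down, along the arc about the hinge.
- seat (a point): Centre of the face of a steel disc (diameter 68) at the foot of the peg, where the cup's rim comes to rest; 18 from the hinge axis. Its x axis runs along the peg to the tip (at x = 72). The peg is a white post, 20 to 22 thick, with a conical foot 48 wide.
- bar (a point): Middle of the lever's crossbar: a round bar 12 thick, 68 long, parallel to the hinge, on a thin rod at right angles to the peg, 115 from the hinge and offset 4 away from the peg tip. Straight above the hinge, 165 high, when the peg is down; level with the hinge, 46 high, on the stand's -x side when the peg is up.
- cup: The steel cup to be dried: straight sided, outside diameter 60, 90 long, wall 3, closed base 4 thick, about 0.12 kg. It starts lying on the rails, its mouth towards the peg, its axis 50 above the counter. Origin at the centre of the mouth, in the plane of the rim; x runs along the axis to the base (base at x = 90); z points to its label.
- mark (a point): Centre of the white label with dark code bars (44 x 27) on the cup's side, 30 from the axis, 45 from the rim; faces up at the start.
- scanner: Code reader fixed on the counter, a grey and black head on a stand, 148 high, 70 wide. Origin on the counter under the axis of the upright peg (not in the reader); x points from that axis straight to the reader. Its window is 128 out along x at height 125, looking back at the peg; nothing of it is nearer to the axis than 128.
- spare_cup: Bystander: an empty steel cup of the same size, standing upright, 90 high. Origin at the centre of its underside.
- vial: Bystander: a small glass vial, diameter 28, 50 high. Origin at the centre of its underside.
- spray: Bystander: a white plastic bottle, diameter 42, 125 high. Origin at the centre of its underside.
- amber: Bystander: an amber glass bottle, diameter 44, 95 high. Origin at the centre of its underside.
- rinse: Bystander: a tall slim white bottle, diameter 40, 160 high. Origin at the centre of its underside.

How it is judged:
On the way, in this order (a step that is already met when the one before it is completed fails the run):
1. the cup is fully home over the peg while the peg is still down (rim within 8 mm of the disc) (x of cup in the frame of seat below 0.008 m and distance between cup and seat below 0.015 m and value of joint peg below 0.25 rad), for 0.2 s.
2. the peg is upright with the cup upside down on it (value of joint peg above 1.45 rad and distance between cup and seat below 0.012 m and angle between cup's own x axis and vertical below 0.15 rad), for 0.2 s.
At the end, for the whole second after the job is handed in: The peg is upright (hinge above 1.45 rad), the cup stands upside down on it (within 0.12 rad of plumb, rim centre within 12 mm of the seat), its label faces the reader within 0.3 rad, and it is at rest (value of joint peg above 1.45 rad and distance between cup and seat below 0.012 m and angle between cup's own x axis and vertical below 0.12 rad and angle between the z axis of cup and the x axis of scanner, either way round below 0.3 rad and x of mark in the frame of scanner above 0 m and linear speed of cup below 0.02 m/s); the robot touches nothing.
It fails at once if a bystander is shifted (moved more than 25 mm) (distance of any of spare_cup, vial, spray, amber, rinse from where it was at the start of the episode above 0.025 m).
It fails at once if a bystander is knocked over (tipped more than 0.3 rad) (angle between any of spare_cup, vial, spray, amber, rinse's own z axis and vertical above 0.3 rad).
It also fails if it takes over 69 s, if anything falls off the work surface, if the arm or the gripper's body presses on something with over 40 N, if the wrist force passes 120 N, or if a joint passes its speed limit or range.

ROBOT

A 6-joint arm with a two-finger parallel gripper is mounted at the origin on the work surface. World frame = base frame: x ahead of the robot, y to its left, z up, the work surface at z = 0. Lengths are in m, angles in rad, forces in N, time in s.
With the tool pointing down it reaches from about 0.25 to 0.8 m from the base axis. Payload 3.9 kg.
Tool frame: the origin (TCP) lies at the very end of the fingers, on their centre line; the grasp point (between the pads) lies 19 mm behind it; z points along the fingers, y is the line along which they close (so a half turn about z gives the same grasp; the last joint's range is limited). The gripper opens to 85 mm and grips with 20 to 120 N. Pads are 22 mm wide; open, the fingers measure 114 mm over their backs; the gripper's body (76 mm by 85 mm) begins 54 mm behind the grasp point. The pads swing forward as they close: fully open they stand 13 mm farther back than shut.
Start: joints at [-1.291, 0.26, -0.138, 1.173, 0, 1.571], TCP at [0.145, -0.505, 0.231] pointing down, gripper open.
Joint ranges: [-2.78, 2.78], [-0.83, 1.72], [-1.28, 1.37], [-1.9, 2.12], [-1.57, 1.48], [-3.14, 3.14]. Speed limits (rad/s): [2.57, 2.57, 3.14, 3.14, 3.14, 3.14].

INTERFACE

Orientations are given as a 3x3 rotation matrix whose columns are the frame's x, y, z axes.
In Python, from workcell import env gives the robot as it stands. The module is installed in compiled form; this text tells all that it offers.
- The arm moves only by the tool move_arm, never from a script. Its arguments are lists of equal length, an entry for each row: "gripper": the opening, from 0 (shut) to 1 (fully open); "linear": the shift along the tool's x, y, z in m, a list of three; "roll": the turn about the tool's z in degrees. A call has 1 to 8 rows; each row is the pose to reach, as a shift and turn from the pose commanded when the call began, along the tool's axes at that moment; what a row does not reach only later rows make up. A row lasts 1/8 s, in which the tool goes at most 62.5 mm and 10.7 degrees, less where a joint would pass 70% of its speed; a pose out of reach is approached as far as the arm can. A call with a gripper value outside its range is refused whole. The fingers move at their own pace and stop on an object; "squeeze" is the grip in N (left out, the last holds). Time passes only in rows, so rows that repeat a pose let the fingers close. It gives the time, the measured TCP pose, the force, the opening and the grip force at its end, in the units of the state.
- env.get_obs(): the state, without advancing time (a new reading comes with each control period).
- env.get_image(name): name is "side" or "top"; returns a dict with "color" (420x560x3 uint8, red, green, blue), "K" (3x3 intrinsics, pixels), "R" (3x3) and "t" (3): a world point X has camera coordinates R X + t. Camera axes: x right, y down, z forward; pixel columns grow to the right and rows downward; lengths in m; the calibration is good to about 2 mm. A picture is of the moment at which its call begins. There is no depth.
- env.job_done(): hands the job in; it is judged then, once.
The state is a dict: "time_s": time; "qpos": joint angles; "qvel": joint speeds; "tau": joint torques, N m; "tcp_pos": TCP position; "eef_rot": TCP orientation; "ft_force": force on the tool from outside, world axes, zero at the start; "moment": the same for the moment, N m; "grip_width": finger opening in m; "finger_force": force on a finger pad.
Only numpy, scipy, OpenCV 4.12 (cv2) and the standard library are available. Lean on these libraries where they do the work, as an engineer would, in place of code of your own. Each camera call takes 0.05 s, during which the arm holds its last target. There are 200 camera calls.

## Working session

There is one attempt and no reset: what is moved stays moved. The work goes in short steps, Python scripts to look and compute and a tool call to move; the robot and the scene stay as the last step left them, time stands still between calls to the robot, and variables do not carry over. Pictures are saved under pics/ and viewed, at most 10 in all, crops included, and the job is handed in when it is done.

Besides the shell and the picture viewer there is one more tool, called after "Emit:" as name([rows], argument=value, ...), one row to a line, values as JSON. move_arm: Moves the arm, as the interface text tells. Its arguments: {"type":"object","properties":{"gripper":{"type":"array","items":{"type":"number"}},"linear":{"type":"array","items":{"type":"array","items":{"type":"number"}}},"roll":{"type":"array","items":{"type":"number"}},"squeeze":{"type":"number"}},"required":["gripper","linear","roll"]}

```bash
mkdir -p pics
python3 - <<'E'
from workcell import env
import cv2,numpy as np
for n in("top","side"):
    d=env.get_image(n); cv2.imwrite(f"pics/{n}0.png",d["color"][:,:,::-1]); np.savez(f"pics/{n}.npz",**d)
    print(n,d["K"].round(1).tolist(),d["R"].round(4).tolist(),d["t"].round(4).tolist())
o=env.get_obs();print(o["tcp_pos"],o["eef_rot"],o["grip_width"])
E
```

```text
top [[457.6, 0.0, 284.3], [0.0, 457.6, 213.9], [0.0, 0.0, 1.0]] [[-0.0065, -0.9998, -0.0211], [-0.9885, 0.0096, -0.1507], [0.1508, 0.0199, -0.9884]] [-0.0132, 0.5848, 1.0368]
side [[445.1, 0.0, 276.1], [0.0, 445.1, 211.4], [0.0, 0.0, 1.0]] [[-0.8774, -0.4797, -0.01], [-0.2407, 0.458, -0.8557], [0.4151, -0.7484, -0.5173]] [0.4707, 0.2757, 0.7311]
[ 0.14480576 -0.50399147  0.23054156] [[ 9.61118070e-01  2.76137279e-01 -5.07556370e-04]
 [ 2.76137746e-01 -9.61116534e-01  1.71870904e-03]
 [-1.32211802e-05 -1.79203779e-03 -9.99998394e-01]] 0.08537849066718807
```

View pics/top0.png

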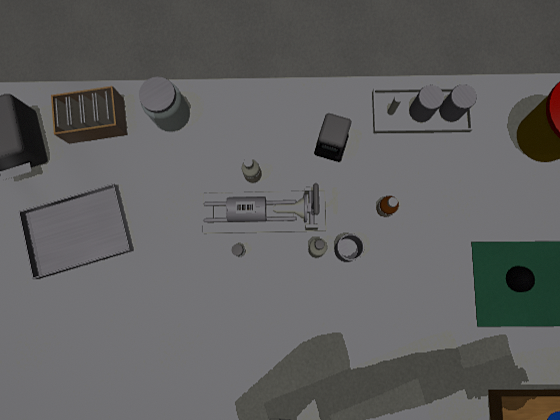

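View pics/side0.png

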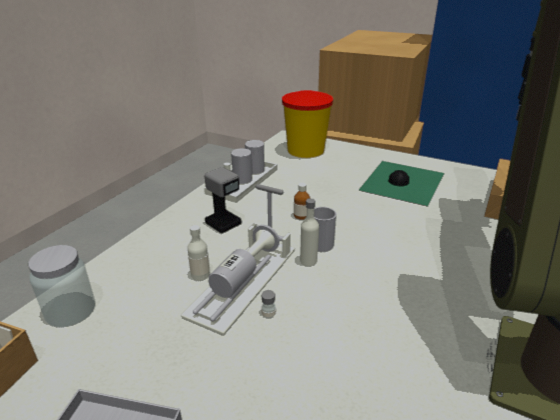

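The top view shows the stand pointing left, which is world +y. The cup is at about (245,208), the hinge near (311,208), the crossbar at (316,198) and the reader at (333,137). The rinse bottle (317,246) and spare cup (348,246) stand on the near side, and the spray bottle is at (251,170). I'll crop in for detail next.

Run:
```python
import cv2,numpy as np
def z(n,x0,x1,y0,y1,s,o):
    c=np.load(f"pics/{n}.npz")["color"][y0:y1,x0:x1,::-1]
    c=np.clip((c/255.)**0.6*255*1.1,0,255).astype(np.uint8)
    c=cv2.resize(c,None,fx=s,fy=s,interpolation=cv2.INTER_CUBIC)
    for x in range((x0+9)//10*10,x1,10): cv2.putText(c,str(x),((x-x0)*s,9),0,.3,(0,0,255)) if x%20==0 else 0; cv2.line(c,((x-x0)*s,10),((x-x0)*s,16),(0,0,255))
    for y in range((y0+9)//10*10,y1,10): cv2.putText(c,str(y),(0,(y-y0)*s+3),0,.3,(0,0,255))
    cv2.imwrite(o,c)
z("top",196,366,110,265,4,"pics/t1.png"); z("side",180,350,160,330,3,"pics/s1.png")
```

```text
(no output)
```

View pics/t1.png

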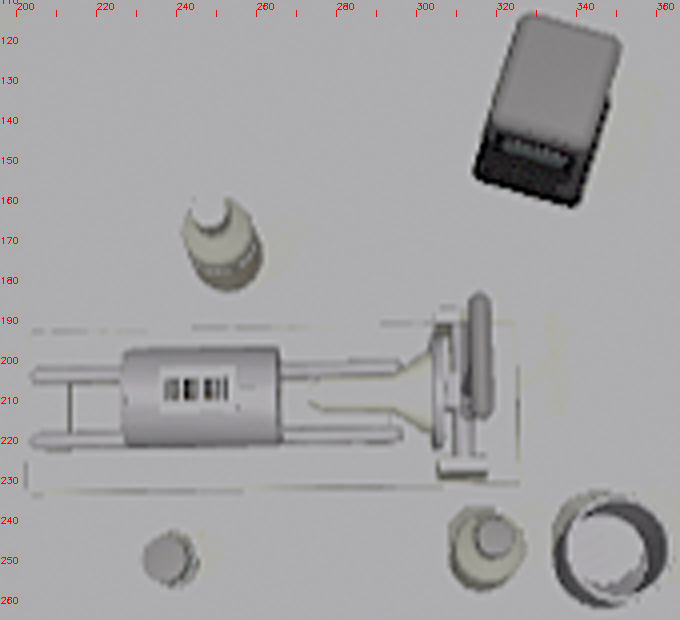

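View pics/s1.png

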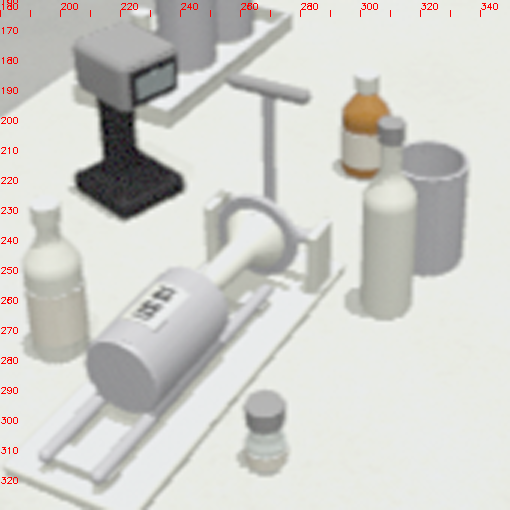

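Crop readings, top view:
- **Cup:** columns 226–266, rows 197–221.
- **Rails:** left ends at (203,204) and (203,220), right ends at (295,201) and (295,218.5).
- **Crossbar:** (316,183) to (316,214).
- **Reader window:** about (329,147).
- **Vial cap:** (237,249).
- **Spray cap:** (247,165).

Side view: the label faces up and the crossbar runs (233,187) to (262,192).

```bash
cat > h.py <<'E'
import numpy as np
C={n:np.load(f"pics/{n}.npz") for n in("top","side")}
def pl(n,u,v,z):
    c=C[n];d=c["R"].T@np.linalg.solve(c["K"],[u,v,1]);o=-c["R"].T@c["t"];return (o+d*(z-o[2])/d[2]).round(4)
def px(n,X):
    c=C[n];p=c["K"]@(c["R"]@np.array(X)+c["t"]);return (p[:2]/p[2]).round(1)
E
python3 - <<'E'
from h import *
for l,u,v,z in [("railFarEndA",202.5,203.5,.027),("railFarEndB",202.5,219.5,.027),("railNearA",295,201,.027),("railNearB",295,218.3,.027),
("plate00",202,232.7,.01),("plate01",325,230.5,.01),("plate01b",325,190,.01),("bar1",316,183.5,.168),("bar2",316,214,.168),("bartop",316,199,.168),
("disctop",304,191,.05),("discbot",305,222,.05),("cupbase",226.5,209,.05),("cuprim",266,209,.05),("cupT",246,197,.05),("cupB",246,221,.05),("label",245,207,.08),
("reader TL",328,112.5,.148),("reader TR",351,119,.148),("rBL",318,141,.148),("rBR",344,147,.148),("win",329,147,.125),
("spraybase",252,175,.03),("spraycap",247,165,.125),("vial",236.5,248.5,.05),("rinsecap",319,244,.16),("sparerim",346,245.5,.09)]: print(l,pl("top",u,v,z))
for l,u,v,z in [("bar1",233.5+.5,187,.165),("bar2",262,192,.165),("spray",199,277,0),("vial",268,314,0),("rinse",308,263,0),("label",231+2,261,.08),("amber",302,217,0),("spare",325,247,0)]: print("side",l,pl("side",u,v,z))
E
```

```text
railFarEndA [0.6147 0.1802 0.027 ]
railFarEndB [0.5756 0.1794 0.027 ]
railNearA [ 0.6186 -0.0434  0.027 ]
railNearB [ 0.5764 -0.043   0.027 ]
plate00 [0.5456 0.1834 0.01  ]
plate01 [ 0.5484 -0.1154  0.01  ]
plate01b [ 0.6483 -0.1173  0.01  ]
bar1 [ 0.63   -0.0875  0.168 ]
bar2 [ 0.565  -0.0864  0.168 ]
bartop [ 0.5968 -0.087   0.168 ]
disctop [ 0.6382 -0.0649  0.05  ]
discbot [ 0.5642 -0.0663  0.05  ]
cupbase [0.5969 0.1184 0.05  ]
cuprim [0.5959 0.0251 0.05  ]
cupT [0.6252 0.0725 0.05  ]
cupB [0.5679 0.0722 0.05  ]
label [0.5961 0.0715 0.08  ]
reader TL [ 0.7939 -0.1176  0.148 ]
reader TR [ 0.7782 -0.1677  0.148 ]
rBL [ 0.7291 -0.0945  0.148 ]
rBR [ 0.7148 -0.1507  0.148 ]
win [ 0.7223 -0.12    0.125 ]
spraybase [0.6832 0.0604 0.03  ]
spraycap [0.6832 0.0628 0.125 ]
vial [0.5034 0.0939 0.05  ]
rinsecap [ 0.503 -0.092  0.16 ]
sparerim [ 0.5051 -0.156   0.09  ]
side bar1 [ 0.6703 -0.0574  0.165 ]
side bar2 [ 0.6049 -0.066   0.165 ]
side spray [0.6887 0.0701 0.    ]
side vial [0.5013 0.0973 0.    ]
side rinse [ 0.5011 -0.085   0.    ]
side label [0.5928 0.0732 0.08  ]
side amber [ 0.5986 -0.2554  0.    ]
side spare [ 0.4917 -0.1596  0.    ]
```

Emit:
move_arm([
  [0.0426, -0.0355, 0],
  [0.0852, -0.071, 0],
  [0.1277, -0.1065, 0],
  [0.1703, -0.142, 0],
  [0.2129, -0.1775, 0],
  [0.2555, -0.213, 0],
  [0.298, -0.2485, 0],
  [0.3406, -0.284, 0],
], gripper=[0, 0, 0, 0, 0, 0, 0, 0], roll=[2, 4, 6, 8, 10, 12, 14, 16])

```text
time_s: 1.1
tcp_pos: [0.3944, -0.1359, 0.2311]
eef_rot: [[1.0, -0.001, -0.0], [-0.001, -1.0, -0.0], [-0.0, 0.0, -1.0]]
ft_force: [0.2, -1.6, 0.4]
grip_width: -0.0002
finger_force: 0.0
```

Emit:
move_arm([
  [0.034, -0.049, 0],
  [0.068, -0.097, 0],
  [0.101, -0.146, 0],
  [0.135, -0.194, 0],
  [0.169, -0.243, 0],
  [0.2025, -0.293, 0],
  [0.2025, -0.293, 0.06],
  [0.2025, -0.293, 0.12],
], gripper=[0, 0, 0, 0, 0, 0, 0, 0], roll=[0, 0, 0, 0, 0, 0, 0, 0])

```text
time_s: 2.1
tcp_pos: [0.6004, 0.0613, 0.1557]
eef_rot: [[0.997, 0.081, -0.002], [0.081, -0.996, 0.04], [0.001, -0.04, -0.999]]
ft_force: [-0.8, 1.0, -0.6]
grip_width: 0.0001
finger_force: 0.0
```

Emit:
move_arm([
  [0, 0, 0.04],
  [0, 0, 0.074],
  [0, 0, 0.074],
  [0, 0.008, 0.074],
  [0, 0.016, 0.074],
  [0, 0.024, 0.074],
], gripper=[0, 0, 0, 0, 0, 0], roll=[0, 0, 0, 0, 0, 0])

```text
time_s: 2.85
tcp_pos: [0.6003, 0.039, 0.0813]
eef_rot: [[0.997, 0.08, -0.005], [0.08, -0.996, 0.04], [-0.002, -0.04, -0.999]]
ft_force: [0.9, 0.3, -0.3]
grip_width: -0.0003
finger_force: 0.0
```

Run:
```python
from workcell import env
o=env.get_obs();print(o["qpos"].round(3),o["tcp_pos"],o["ft_force"],o["time_s"])
```

```text
[ 0.044  0.487 -0.198  0.889  0.04   3.105] [0.60026488 0.03900713 0.08127102] [ 0.92307685  0.32227102 -0.26598453] 2.85
```

Emit:
move_arm([
  [0, 0, -0.04],
  [0, 0, -0.04],
], gripper=[0, 0], roll=[0, 0])

```text
time_s: 3.1
tcp_pos: [0.6031, 0.0375, 0.1244]
eef_rot: [[0.997, 0.08, 0.002], [0.08, -0.996, 0.04], [0.005, -0.04, -0.999]]
ft_force: [0.3, -0.0, 0.5]
grip_width: 0.0002
finger_force: 0.0
```

Emit:
move_arm([
  [0, 0, -0.02],
  [0, 0, -0.04],
  [0, 0, -0.04],
  [0, 0, -0.04],
  [0, 0, -0.04],
  [0, 0, -0.04],
  [0, 0, -0.04],
  [0, 0, -0.04],
], gripper=[0, 0, 0, 0, 0, 0, 0, 0], roll=[-10.6, -21.2, -31.8, -42.4, -53, -63.6, -74.2, -84.8])

```text
time_s: 4.1
tcp_pos: [0.6002, 0.0362, 0.1605]
eef_rot: [[0.004, 1.0, -0.006], [0.999, -0.004, 0.04], [0.04, -0.006, -0.999]]
ft_force: [0.1, -0.6, -0.5]
grip_width: -0.0003
finger_force: 0.0
```

Emit:
move_arm([
  [0.06, -0.002, 0],
  [0.117, -0.002, 0],
  [0.117, -0.002, 0],
  [0.117, -0.002, 0.06],
  [0.117, -0.002, 0.12],
  [0.117, -0.002, 0.127],
], gripper=[0, 0, 0, 0, 0, 0], roll=[0, 0, 0, 0, 0, 0])

```text
time_s: 4.85
tcp_pos: [0.5943, 0.1565, 0.0342]
eef_rot: [[0.011, 1.0, -0.015], [0.999, -0.011, 0.037], [0.037, -0.016, -0.999]]
ft_force: [0.3, 0.0, -0.0]
grip_width: -0.0001
finger_force: 0.0
```

Emit:
move_arm([
  [-0.015, 0, -0.002],
  [-0.028, 0.001, -0.003],
  [-0.04, 0.001, -0.004],
  [-0.052, 0.001, -0.004],
  [-0.064, 0.001, -0.005],
  [-0.076, 0.001, -0.005],
  [-0.088, 0.001, -0.006],
  [-0.1, 0.001, -0.006],
], gripper=[0, 0, 0, 0, 0, 0, 0, 0], roll=[0, 0, 0, 0, 0, 0, 0, 0])

```text
time_s: 5.85
tcp_pos: [0.5991, 0.0578, 0.0409]
eef_rot: [[0.01, 1.0, -0.005], [0.999, -0.01, 0.04], [0.04, -0.005, -0.999]]
ft_force: [0.5, 2.0, 2.1]
grip_width: -0.0003
finger_force: 1.3
```

```bash
cat >> h.py <<'E'
def snap(tag,tx=(196,366,110,265,3),sx=(180,350,160,330,3)):
    from workcell import env; import cv2
    L=[]
    for n,(x0,x1,y0,y1,s) in (("top",tx),("side",sx)):
        c=env.get_image(n)["color"]; np.save(f"pics/{tag}_{n}.npy",c); c=c[y0:y1,x0:x1,::-1]
        c=np.clip((c/255.)**0.6*280,0,255).astype(np.uint8); c=cv2.resize(c,None,fx=s,fy=s,interpolation=cv2.INTER_CUBIC); L.append(c[:510,:400] if 0 else c)
    h=max(a.shape[0] for a in L); L=[np.pad(a,((0,h-a.shape[0]),(0,0),(0,0))) for a in L]
    o=np.hstack(L); f=min(1,800/o.shape[1],600/o.shape[0]); cv2.imwrite(f"pics/{tag}.png",cv2.resize(o,None,fx=f,fy=f,interpolation=cv2.INTER_AREA))
E
python3 -c "
from h import *;snap('p1')"
```

```text
(no output)
```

View pics/p1.png

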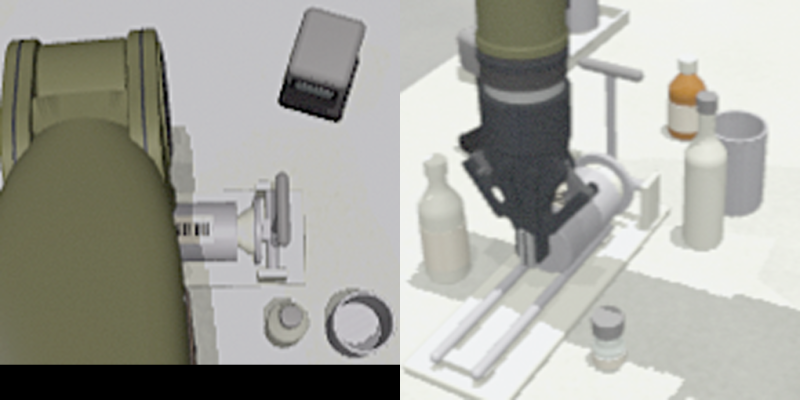

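The cup is sliding straight over the peg with its label still up. In the top panel its rim is at about column 237 and the disc at 262, so roughly 20 mm is left.

Emit:
move_arm([
  [-0.008, 0, 0],
  [-0.014, 0, 0],
  [-0.018, 0, -0.001],
  [-0.021, 0, -0.001],
  [-0.021, 0, -0.001],
], gripper=[0, 0, 0, 0, 0], roll=[0, 0, 0, 0, 0])

```text
time_s: 6.58
tcp_pos: [0.599, 0.0405, 0.0414]
eef_rot: [[0.008, 1.0, -0.005], [0.999, -0.008, 0.047], [0.047, -0.005, -0.999]]
ft_force: [0.3, 9.6, 1.4]
grip_width: -0.0005
finger_force: 5.0
```

Emit:
move_arm([
  [-0.003, 0, 0],
  [-0.006, 0, 0],
  [-0.008, 0, 0],
  [-0.008, 0, 0],
], gripper=[0, 0, 0, 0], roll=[0, 0, 0, 0])

```text
time_s: 7.08
tcp_pos: [0.5989, 0.0406, 0.0417]
eef_rot: [[0.003, 1.0, -0.005], [0.998, -0.003, 0.062], [0.062, -0.005, -0.998]]
ft_force: [-1.0, 30.3, 3.7]
grip_width: 0.0
finger_force: 15.3
```

```bash
python3 -c "
from h import *;snap('p2',(230,340,170,250,7),(230,320,200,280,7))"
```

```text
(no output)
```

View pics/p2.png

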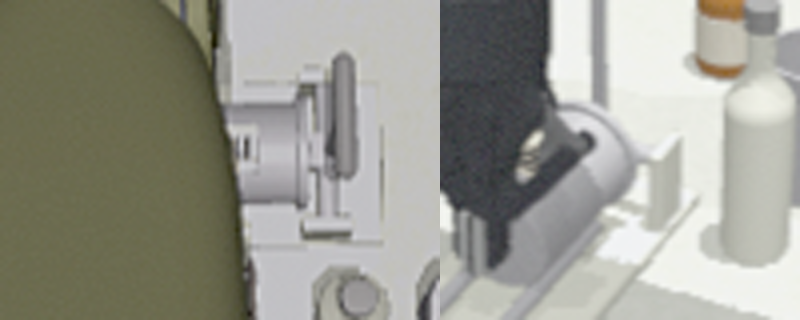

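Both panels show the cup's rim flush against the disc, so it is home against a firm stop. Next I'll back off, lift, and move over to the lever.

Emit:
move_arm([
  [0.014, 0, 0],
  [0.016, 0, -0.05],
  [0.016, 0, -0.11],
  [0.016, 0, -0.17],
  [0.016, 0, -0.2],
  [-0.034, 0, -0.2],
  [-0.073, 0, -0.2],
  [-0.073, 0, -0.2],
], gripper=[0, 0, 0, 0, 0, 0, 0, 0], roll=[0, 0, 0, 0, 0, 0, 0, 0])

```text
time_s: 8.18
tcp_pos: [0.5985, -0.0547, 0.2373]
eef_rot: [[0.015, 1.0, -0.006], [0.999, -0.014, 0.038], [0.038, -0.006, -0.999]]
ft_force: [0.2, 0.4, -0.7]
grip_width: 0.0001
finger_force: 0.0
```

Run:
```python
from h import *
from workcell import env
o=env.get_obs();print(o["tcp_pos"],o["eef_rot"].round(3).tolist(),o["ft_force"])
print([pl("top",u,v,.171) for u,v in ((316,183.5),(316,213))],[px("side",(x,-.0865,.165)) for x in(.563,.631)])
```

```text
[ 0.59849791 -0.05467832  0.23731015] [[0.015, 1.0, -0.006], [0.999, -0.014, 0.038], [0.038, -0.006, -0.999]] [ 0.23036472  0.37155518 -0.66594159]
[array([ 0.6293, -0.0874,  0.171 ]), array([ 0.5666, -0.0863,  0.171 ])] [array([283.9, 192.3]), array([256.4, 185.4])]
```

Emit:
move_arm([
  [-0.001, 0, 0.045],
  [-0.003, 0, 0.079],
  [-0.017, 0, 0.079],
  [-0.0325, 0, 0.0787],
  [-0.0475, 0, 0.079],
  [-0.0625, 0, 0.0825],
  [-0.077, 0, 0.0875],
  [-0.0905, 0, 0.0945],
], gripper=[0, 0, 0, 0, 0, 0, 0, 0], roll=[0, 0, 0, 0, 0, 0, 0, 0])

```text
time_s: 9.18
tcp_pos: [0.5985, -0.1395, 0.14]
eef_rot: [[0.01, 1.0, -0.003], [0.999, -0.01, 0.039], [0.039, -0.003, -0.999]]
ft_force: [0.7, 5.0, 1.2]
grip_width: 0.0001
finger_force: 1.7
```

```bash
python3 -c "
from h import *;snap('p3',(230,360,170,260,5),(190,330,170,290,5))"
```

```text
(no output)
```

View pics/p3.png

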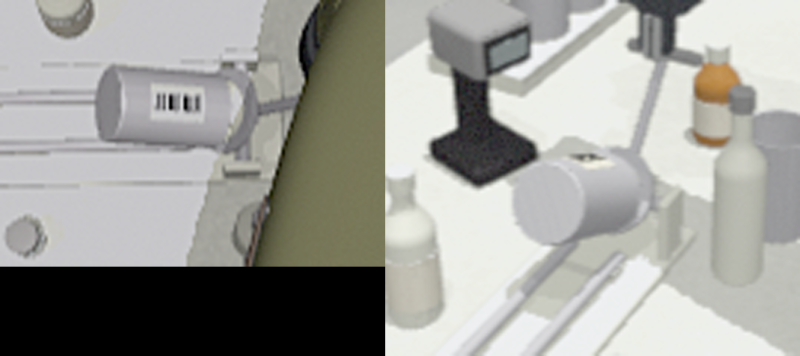

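The peg has risen about 35° with the cup on it, and the fingertip is on the crossbar at about (655,40) in the side panel. I'll carry on along the arc.

Emit:
move_arm([
  [-0.015, 0, 0.0087],
  [-0.027, 0, 0.019],
  [-0.037, 0, 0.0303],
  [-0.045, 0, 0.0428],
  [-0.0525, 0, 0.0565],
  [-0.058, 0, 0.071],
  [-0.061, 0, 0.084],
  [-0.061, 0, 0.087],
], gripper=[0, 0, 0, 0, 0, 0, 0, 0], roll=[0, 0, 0, 0, 0, 0, 0, 0])

```text
time_s: 10.28
tcp_pos: [0.5967, -0.1961, 0.0512]
eef_rot: [[0.01, 1.0, -0.004], [0.999, -0.01, 0.039], [0.039, -0.005, -0.999]]
ft_force: [-5.1, 1.3, 20.1]
grip_width: 0.0002
finger_force: 10.7
```

Emit:
move_arm([
  [0, 0, 0.003],
  [0, 0, 0.004],
  [0, 0, 0.004],
], gripper=[0, 0, 0], roll=[0, 0, 0])

```text
time_s: 10.65
tcp_pos: [0.5968, -0.1961, 0.0509]
eef_rot: [[0.01, 1.0, -0.002], [0.999, -0.01, 0.038], [0.038, -0.003, -0.999]]
ft_force: [-8.0, 1.9, 28.5]
grip_width: 0.0001
finger_force: 14.5
```

```bash
python3 -c "
from h import *;snap('p4',(230,360,170,260,5),(190,330,140,260,5))"
```

```text
(no output)
```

View pics/p4.png

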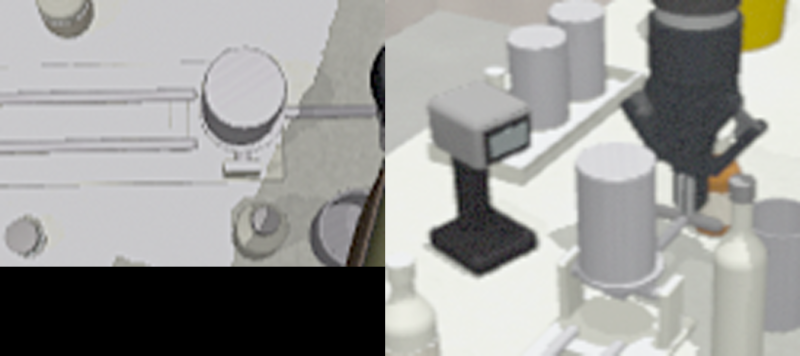

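The side panel shows the peg upright with the cup upside down on the disc and the crossbar down beside the stand. In the top panel the cup's top face is centred near (245,89), which is full-image pixel (312.7,200). Next I'll lift clear, open the gripper and move over the cup.

Emit:
move_arm([
  [0, 0, -0.05],
  [0, 0, -0.11],
  [0, 0, -0.17],
  [0, 0, -0.21],
  [0.06, 0, -0.21],
  [0.118, 0, -0.21],
  [0.118, 0, -0.21],
  [0.118, 0, -0.21],
], gripper=[0, 0, 0, 1, 1, 1, 1, 1], roll=[0, 0, 0, -10, -20, -30, -40, -50])

```text
time_s: 11.75
tcp_pos: [0.5986, -0.0854, 0.2599]
eef_rot: [[-0.764, 0.645, -0.006], [0.644, 0.764, 0.038], [0.03, 0.025, -0.999]]
ft_force: [0.3, -0.6, 0.8]
grip_width: 0.085
finger_force: 0.0
```

Run:
```python
from h import *
from workcell import env
o=env.get_obs();R=o["eef_rot"];p=o["tcp_pos"];print(p,R.round(3).tolist(),o["qpos"].round(2))
import cv2
c=np.load("pics/p4_top.npy")[180:222,290:334].mean(2)
# bright top face
m=(c>np.percentile(c,50)).astype(np.uint8)
print(pl("top",312.7,200.0,.158))
for X in((.597,-.082,.158),):
    print(px("top",X),px("side",X))
# grasp-axis target: TCP at (.597,-.082,.122)
for t in((.597,-.082,.122),(.597,-.082,.17)): print((R.T@(np.array(t)-p)).round(4))
```

```text
[ 0.59857279 -0.08539016  0.25991083] [[-0.764, 0.645, -0.006], [0.644, 0.764, 0.038], [0.03, 0.025, -0.999]] [-0.16  0.4   0.14  1.33  0.04  0.54]
[ 0.5966 -0.0804  0.158 ]
[313.4 199.8] [269.  192.5]
[-0.0007 -0.0019  0.1379]
[ 0.0007 -0.0007  0.09  ]
```

Emit:
move_arm([
  [0.001, -0.001, 0.05],
  [0.001, -0.001, 0.09],
  [0.001, -0.001, 0.12],
  [0.001, -0.001, 0.138],
  [0.001, -0.001, 0.138],
], gripper=[1, 1, 1, 1, 1], roll=[0, 0, 0, 0, 0])

```text
time_s: 12.38
tcp_pos: [0.5948, -0.0807, 0.1205]
eef_rot: [[-0.759, 0.651, -0.01], [0.65, 0.759, 0.04], [0.033, 0.024, -0.999]]
ft_force: [-0.5, -0.4, 0.7]
grip_width: 0.0854
finger_force: 0.0
```

Emit:
move_arm([
  [0, 0, 0],
  [0, 0, 0],
  [0, 0, 0],
  [0, 0, 0],
], gripper=[0.6, 0.6, 0.6, 0.6], roll=[0, 0, 0, 0], squeeze=30)

```text
time_s: 12.88
tcp_pos: [0.5978, -0.0807, 0.1242]
eef_rot: [[-0.759, 0.651, -0.002], [0.65, 0.759, 0.04], [0.027, 0.029, -0.999]]
ft_force: [1.1, 1.1, 5.4]
grip_width: 0.0582
finger_force: 33.1
```

Emit:
move_arm([
  [0, 0, 0],
  [0, 0, 0],
  [0, 0, 0],
  [0, 0, 0],
  [0, 0, 0],
  [0, 0, 0],
  [0, 0, 0],
  [0, 0, 0],
], gripper=[0.6, 0.6, 0.6, 0.6, 0.6, 0.6, 0.6, 0.6], roll=[-9, -18, -27, -37, -46, -55, -64, -73])

```text
time_s: 13.88
tcp_pos: [0.5973, -0.0819, 0.1247]
eef_rot: [[-0.842, -0.54, -0.003], [-0.539, 0.841, 0.037], [-0.018, 0.033, -0.999]]
ft_force: [-1.2, -1.7, 8.2]
grip_width: 0.058
finger_force: 32.7
```

```bash
python3 -c "
from h import *;snap('p5',(270,360,160,260,5),(190,330,140,260,5))"
```

```text
(no output)
```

View pics/p5.png

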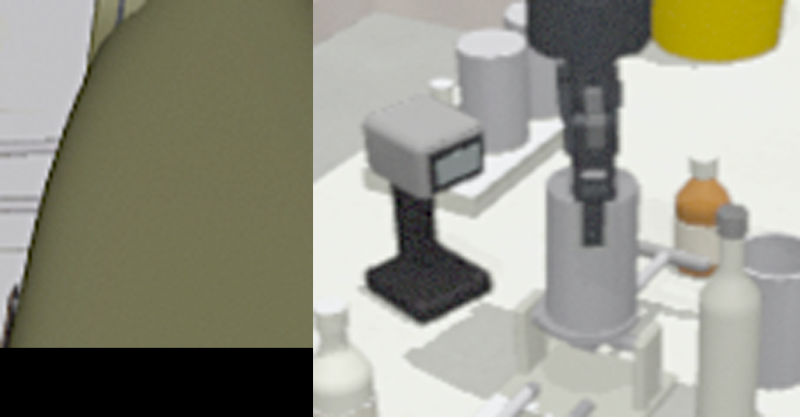

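The cup is upright and seated, gripped from above, with the fingers at about (593,220). The label is now on the side hidden from both cameras. To check the turn didn't slip, I'll turn a further 60°, look at the label in the side view, then turn back.

Emit:
move_arm([
  [0, 0, 0],
  [0, 0, 0],
  [0, 0, 0],
  [0, 0, 0],
  [0, 0, 0],
  [0, 0, 0],
], gripper=[0.6, 0.6, 0.6, 0.6, 0.6, 0.6], roll=[-10, -20, -30, -40, -50, -60])

```text
time_s: 14.72
tcp_pos: [0.5974, -0.0814, 0.1244]
eef_rot: [[0.047, -0.999, -0.003], [-0.998, -0.047, 0.038], [-0.038, 0.001, -0.999]]
ft_force: [-1.5, -0.2, 7.5]
grip_width: 0.058
finger_force: 31.1
```

Run:
```python
from h import *;snap('p6',(270,360,160,260,2),(235,305,170,250,8))
# predicted side pixels of label edges/centre if yaw of label = 43 deg
for a in range(1,92,10):
    r=np.radians(a);print(a,[px("side",(.597+.03*np.cos(r),-.081+.03*np.sin(r),z)).tolist() for z in(.113-.0135,.113+.0135)])
```

```text
1 [[257.5, 212.7], [257.1, 202.3]]
11 [[256.5, 213.8], [256.1, 203.4]]
21 [[255.9, 215.0], [255.5, 204.5]]
31 [[255.7, 216.2], [255.3, 205.7]]
41 [[256.0, 217.5], [255.5, 206.9]]
51 [[256.6, 218.7], [256.2, 208.1]]
61 [[257.6, 219.8], [257.2, 209.2]]
71 [[259.0, 220.8], [258.6, 210.2]]
81 [[260.7, 221.7], [260.3, 211.0]]
91 [[262.7, 222.3], [262.4, 211.7]]
```

View pics/p6.png

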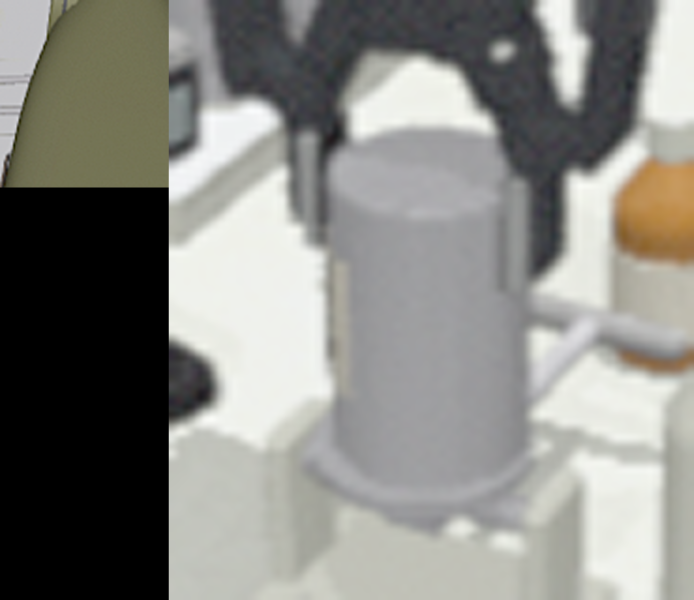

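The label's right edge at (352,330) is 2.8 px inside the cup's left silhouette, which puts that edge at about 67°. The label spans ±26° around the cup (its 44 mm side runs along the axis), so its centre is at about 41°. I expected 43°, so there was no slip. Now I'll turn back 60°, release and lift.

Emit:
move_arm([
  [0, 0, 0],
  [0, 0, 0],
  [0, 0, 0],
  [0, 0, 0],
  [0, 0, 0],
  [0, 0, 0],
  [0, 0, 0],
], gripper=[0.6, 0.6, 0.6, 0.6, 0.6, 0.6, 0.6], roll=[10, 20, 30, 40, 50, 59, 59])

```text
time_s: 15.7
tcp_pos: [0.5992, -0.0812, 0.1246]
eef_rot: [[-0.834, -0.552, 0.0], [-0.552, 0.833, 0.039], [-0.022, 0.032, -0.999]]
ft_force: [1.5, -0.6, 5.9]
grip_width: 0.058
finger_force: 31.5
```

Emit:
move_arm([
  [0, 0, 0],
  [0, 0, 0],
  [0, 0, 0],
  [0, 0, 0],
  [0, 0, -0.03],
  [0, 0, -0.07],
  [0, 0, -0.12],
  [0, 0, -0.12],
], gripper=[1, 1, 1, 1, 1, 1, 1, 1], roll=[0, 0, 0, 0, 0, 0, 0, 0])

```text
time_s: 16.7
tcp_pos: [0.6, -0.0859, 0.2475]
eef_rot: [[-0.834, -0.551, 0.004], [-0.55, 0.834, 0.039], [-0.024, 0.03, -0.999]]
ft_force: [0.1, -0.2, -0.9]
grip_width: 0.0856
finger_force: 0.0
```

Run:
```python
from h import *
from workcell import env
import cv2
c=env.get_image("side")["color"]; a=np.load("pics/p4_side.npy").astype(int)
# upright check against the p4 picture: difference in cup/stand region
d=np.abs(c.astype(int)-a).max(2)[190:250,245:290]; print((d>25).sum(),d.size)
for r in (195,205,215,225): print(r,c[r,250:290].mean(1).astype(int).tolist()); 
print(env.get_obs()["tcp_pos"],env.get_obs()["ft_force"])
```

```text
813 2700
195 [191, 191, 191, 191, 167, 107, 108, 111, 112, 111, 111, 110, 111, 112, 111, 113, 111, 107, 102, 103, 102, 102, 101, 101, 102, 102, 100, 101, 101, 106, 104, 112, 157, 181, 181, 180, 179, 179, 180, 182]
205 [191, 191, 192, 192, 173, 104, 76, 79, 83, 85, 89, 91, 91, 95, 96, 97, 95, 95, 97, 97, 94, 93, 94, 92, 90, 88, 89, 87, 85, 81, 75, 106, 157, 183, 183, 182, 183, 182, 181, 179]
215 [191, 191, 191, 192, 179, 130, 80, 77, 84, 85, 89, 90, 91, 94, 95, 97, 98, 98, 96, 95, 95, 94, 94, 94, 93, 91, 88, 87, 85, 81, 76, 89, 147, 184, 185, 184, 176, 165, 167, 160]
225 [182, 165, 149, 142, 134, 107, 76, 79, 85, 84, 88, 91, 92, 94, 94, 97, 96, 97, 96, 96, 96, 94, 93, 93, 92, 91, 88, 87, 85, 81, 76, 74, 91, 144, 183, 188, 187, 184, 183, 181]
[ 0.59872842 -0.08566252  0.24497016] [-0.1913009   0.34021773 -0.36645703]
```

```bash
python3 -c "
from workcell import env
print(env.job_done())"
```

```text
the job is handed in; nothing more can be done
None
```

I handed the job in at about 17 s: the cup is upside down on the upright peg, its label turned to within a few degrees of the code reader by my measurement, and the gripper is clear. No verdict came back.

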